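Stir the drying ferrite cores under the extraction hood

TASK

The washed ferrite cores are drying in the steel pan on the hot plate: take the ladle from its rest, stir them with its bowl until every core lies more than its own width from where it lay at first, with all six still in the pan, and then lay the ladle back in its rest the way you found it. Reach in under the clear extraction hood without knocking it, touch the cores with nothing but the ladle, and leave the other things on the bench where they stand.

Things in the scene. Friction and masses are not known exactly. Their poses are not given: they have to be found in the camera images.
- ladle: cranked ladle, 0.16 kg: wooden handle 20 x 20 mm, from 70 mm behind to 40 mm ahead of the origin, then a level 9 mm steel shank that turns straight down 84 mm ahead, to a bowl 40 mm across, 20 mm deep. Origin: grip point on the handle's axis (balance point 40 mm ahead); +x along the handle to the bowl, +z up. It lies loose in the rest's forks, handle level, bowl hanging
- bowl (a point): centre of the underside of the ladle's bowl: 100 mm ahead (+x) of the ladle's origin and 72 mm below it
- rest: fixed ladle rest: base 160 x 66 mm, two forked uprights 52 mm behind and 60 mm ahead of the origin (6 mm thick), 34 mm wide between prongs leaning outward, 18 mm high. Origin on the table, +x towards the bowl's end; the lying ladle's origin is 108 mm above it (up to 8 mm off along x). It stands left or right of the hot plate, a solder spool about 140 mm behind it
- hotplate: fixed white laboratory hot plate, reaching 143 mm to -x (157 mm at the knob), 110 mm to +x and 110 mm to either side of the origin, top 60 mm high, with a round steel drying pan clipped on it. Origin on the table under the pan's centre, +x away from the robot
- pan (a point): centre of the pan's inner floor, 63 mm above the table. The pan's wall is 95 mm from the centre on the inside at the floor (100 mm outside at the rim); the rim stands 35 mm above this point
- hood: fixed extraction arm: clear acrylic canopy 120 mm deep, 150 mm wide over the far part of the pan, lower edges 190 mm above the table, on a grey tube (top 250 mm) to a column 180 mm along +x. Origin on the table under the middle of its near edge, about 35 to 65 mm beyond the pan's centre; all of it lies to +x of that. No gripper fits over that part, but the ladle's shank reaches in below
- core0: one of six alike dark ferrite bead cores, barrel-shaped with a hole along the axis, 26 mm across at the waist and 26 mm high, about 35 g, smooth, standing loose on the pan's floor; origin at its centre
- core1: one of six alike dark ferrite bead cores, barrel-shaped with a hole along the axis, 26 mm across at the waist and 26 mm high, about 35 g, smooth, standing loose on the pan's floor; origin at its centre
- core2: one of six alike dark ferrite bead cores, barrel-shaped with a hole along the axis, 26 mm across at the waist and 26 mm high, about 35 g, smooth, standing loose on the pan's floor; origin at its centre
- core3: one of six alike dark ferrite bead cores, barrel-shaped with a hole along the axis, 26 mm across at the waist and 26 mm high, about 35 g, smooth, standing loose on the pan's floor; origin at its centre
- core4: one of six alike dark ferrite bead cores, barrel-shaped with a hole along the axis, 26 mm across at the waist and 26 mm high, about 35 g, smooth, standing loose on the pan's floor; origin at its centre
- core5: one of six alike dark ferrite bead cores, barrel-shaped with a hole along the axis, 26 mm across at the waist and 26 mm high, about 35 g, smooth, standing loose on the pan's floor; origin at its centre
- ironstand: bystander, fixed: soldering iron stand 140 x 80 mm with a black iron sloping up towards its -x end (total height about 145 mm, overhanging the base 20 mm there); origin on the table under its centre. It stands on the other side of the hot plate from the ladle's rest
- tipcleaner: bystander, loose: round cup of brass wool, 68 mm across, 45 mm high, just ahead of the iron stand; origin under its centre
- spool: bystander, loose: solder spool standing upright, 60 mm across, 50 mm high; origin under its centre
- solvent: bystander, loose: white plastic bottle 60 mm across, 140 mm high; origin under its centre
- flux: bystander, loose: amber jar 44 mm across, 75 mm high; origin under its centre
- driver: bystander, loose: screwdriver lying on the table in front of the hot plate, about 200 mm long; origin under its middle

How it is judged:
By the outcome, as a careful person would: the job done as asked, in the order asked, and still so for the second after the job is handed in, with the robot touching nothing.
It also fails if it takes over 64 s, if anything falls off the work surface, if the arm or the gripper's body presses on something with over 40 N, if the wrist force passes 120 N, or if a joint passes its speed limit or range.

ROBOT

A 6-joint arm with a two-finger parallel gripper is mounted at the origin on the work surface. World frame = base frame: x ahead of the robot, y to its left, z up, the work surface at z = 0. Lengths are in m, angles in degrees, forces in N, time in s.
With the tool pointing down it reaches from about 0.375 to 0.975 m from the base axis. Payload 3.8 kg.
Tool frame: the origin (TCP) lies at the very end of the fingers, on their centre line; the grasp point (between the pads) lies 19 mm behind it; z points along the fingers, y is the line along which they close (so a half turn about z gives the same grasp; the last joint's range is limited). The gripper opens to 88 mm and grips with 3 to 60 N. Pads are 18 mm wide; open, the fingers measure 123 mm over their backs; the gripper's body (75 mm by 187 mm) begins 45 mm behind the grasp point.
Start: joints at [-77.745, 15.12, 91.902, -0, 72.978, -2.114], TCP at [0.168, -0.654, 0.214] pointing down, gripper open.
Joint ranges: [-150.88, 150.88], [-54.13, 125.18], [17.81, 147.31], [-75.09, 255.09], [0, 152.58], [-146.25, 146.25]. Speed limits (degrees/s): [147.25, 147.25, 180, 180, 180, 180].

INTERFACE

Orientations are given as a 3x3 rotation matrix whose columns are the frame's x, y, z axes.
In Python, from bench import env, hand, planner, imaging, close_job, monitor gives the robot as it stands. Calls block until the motion is done:
- env.movep(position, orientation): joint-space move of the TCP to a pose.
- env.servo_line(position, ori=None, v=0.15, stop_force=None): straight line of the TCP; ori=None keeps the orientation; v is the mean speed in m/s. With stop_force (N) it stops when the force on the tool has changed by that much, and returns True; else False.
- env.goto_joints(angles): joint-space move.
- hand.ungrasp() and hand.close_gripper(grip_force=None): open the fingers fully, or close them until they stop; grip_force is the grip in N (None keeps the last).
- env.wait(seconds).
- planner.inverse_kinematics(position, orientation): joint angles nearest the present ones, or None.
- imaging.capture(name): name is "scene" or "top" or "wrist"; returns a dict with "img" (400x640x3 uint8, red, green, blue), "fx", "fy", "cx", "cy" (pixels), "xyz" and "orientation" of the camera in the world; the wrist camera has in their place "T_tool_cam" (4x4, takes a point from camera to tool coordinates, whose origin is the TCP and whose axes are the flange's). Camera axes: x right, y down, z forward; pixel columns grow to the right and rows downward; lengths in m; the calibration is good to about 2 mm. A picture is of the moment at which its call begins: read the wrist's pose just before it. There is no depth.
A pose or a line that the arm cannot do raises env.Unreachable and nothing moves.
- close_job(): hands the job in; it is judged then, once.
Readings, each from a call of its own:
- monitor.read_clock(): time.
- monitor.read_joint_pos(): joint angles.
- monitor.read_qd(): joint speeds.
- monitor.read_joint_efforts(): joint torques, N m.
- monitor.read_ee_pos(): TCP position.
- monitor.read_ee_rot(): TCP orientation.
- monitor.read_ft_force(): force on the tool from outside, world axes, zero at the start.
- monitor.read_moment(): the same for the moment, N m.
- monitor.read_width(): opening from 0.0 (shut) to 1.0 (fully open).
- monitor.read_grip_force(): force on a finger pad.
Only numpy, scipy, OpenCV 4.12 (cv2) and the standard library are available. Lean on these libraries where they do the work, as an engineer would, in place of code of your own. Each camera call takes 0.05 s, during which the arm holds its last target. There are 200 camera calls.

## Working session

There is one attempt and no reset: what is moved stays moved. The work goes in short steps, each a Python script; the robot and the scene stay as the last script left them, time stands still between calls to the robot, and variables do not carry over. Pictures are saved under pics/ and viewed, at most 10 in all, crops included, and the job is handed in when it is done.

```bash
ls; mkdir -p pics
cat > h.py <<'E'
import numpy as np, cv2
from bench import env, hand, planner, imaging, close_job, monitor
def snap(name, fn):
    p=np.array(monitor.read_ee_pos()); R=np.array(monitor.read_ee_rot())
    c=imaging.capture(name); cv2.imwrite('pics/'+fn+'.png', c['img'][:,:,::-1])
    if 'T_tool_cam' in c:
        T=np.array(c['T_tool_cam']); c['xyz']=p+R@T[:3,3]; c['orientation']=R@T[:3,:3]
    np.savez('pics/'+fn+'.npz', **{k:np.array(v) for k,v in c.items()})
    return c
def ray(c,u,v):
    d=np.array([(u-float(c['cx']))/float(c['fx']),(v-float(c['cy']))/float(c['fy']),1.]); return np.array(c['orientation'])@d
def at(c,u,v,z):
    d=ray(c,u,v); o=np.array(c['xyz']); return o+d*(z-o[2])/d[2]
def proj(c,P):
    q=np.array(c['orientation']).T@(np.array(P)-np.array(c['xyz'])); return np.array([float(c['fx'])*q[0]/q[2]+float(c['cx']),float(c['fy'])*q[1]/q[2]+float(c['cy'])])
E
python3 - <<'E'
from h import *
for n in('top','scene'):
    c=snap(n,n+'0'); print(n,c['xyz'],np.round(c['orientation'],3).tolist(),c['fx'],c['cx'],c['cy'])
print(monitor.read_clock(),monitor.read_ee_rot())
E
```

```text
pics
top [0.39974875 0.00875362 1.30497272] [[-0.024, -0.994, 0.109], [-1.0, 0.024, -0.0], [-0.002, -0.109, -0.994]] 471.91121107487413 321.024503427143 194.67945399485768
scene [0.47101944 0.5258402  0.84250997] [[-0.992, -0.109, 0.059], [-0.123, 0.819, -0.561], [0.013, -0.564, -0.826]] 390.6800571385973 321.6720073308151 200.80780808184022
0.1 [[ 9.68719712e-01  2.48157067e-01 -4.34686897e-04]
 [ 2.48157440e-01 -9.68717744e-01  1.95399272e-03]
 [ 6.38081923e-05 -2.00074205e-03 -9.99997996e-01]]
```

View pics/top0.png

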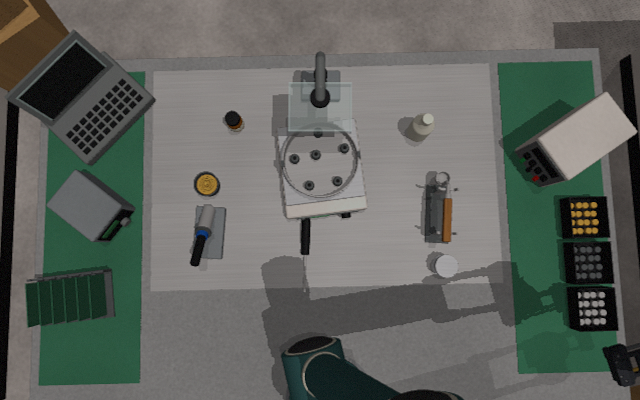

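View pics/scene0.png

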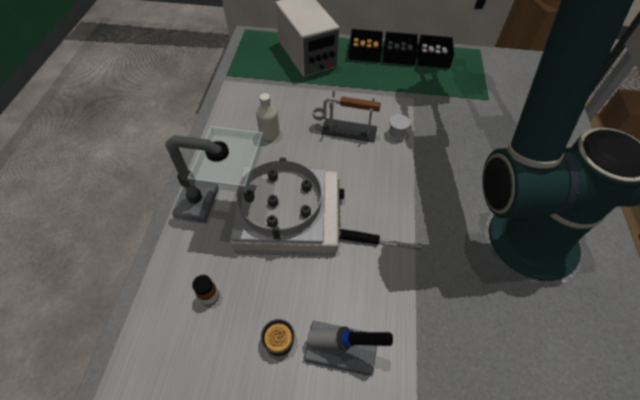

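The top view shows the ladle on the right, at about (440,205), with the pan at about (320,160). Five cores are at (294,159), (316,155), (343,148), (309,185) and (337,181), and the sixth is near (318,133) under the hood. The scene view confirms six cores. Next I'll enlarge the top view.

Run:
```python
import cv2,numpy as np
a=cv2.imread('pics/top0.png')
A=cv2.resize(a[105:225,270:370],None,fx=4,fy=4,interpolation=cv2.INTER_CUBIC)
B=cv2.resize(a[160:280,405:475],None,fx=4,fy=4,interpolation=cv2.INTER_CUBIC)
o=np.hstack([A,B]); cv2.imwrite('pics/crop0.png',np.clip(o*1.5,0,255).astype('uint8'));print(o.shape)
```

```text
(480, 680, 3)
```

View pics/crop0.png

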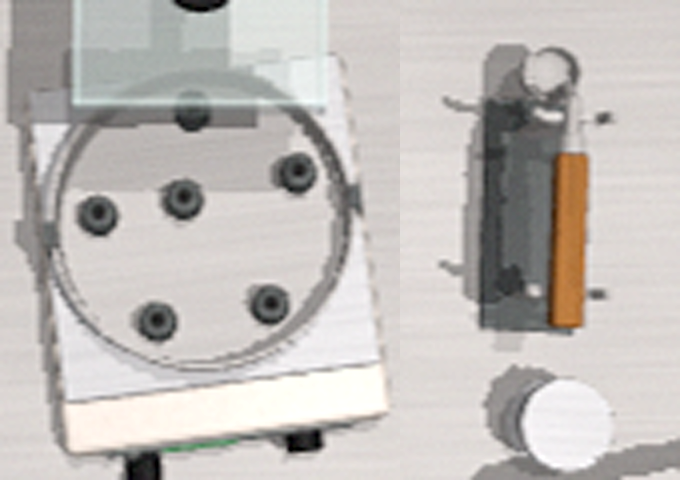

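The crop shows the pan rim centred at about (201,220). Core tops are at (192,110), (183,198), (297,173), (98,215), (156,320) and (269,303). The handle's top runs from (567,326) to (571,153), and the bowl is at (550,72).

Run:
```python
from h import *
c=np.load('pics/top0.npz')
A=lambda x,y,z: np.round(at(c,270+x/4,105+y/4,z),4)
B=lambda x,y,z: np.round(at(c,405+(x-400)/4,160+y/4,z),4)
pan=A(201,220,.098); print('pan',pan)
for q in [(192,110),(183,198),(297,173),(98,215),(156,320),(269,303)]:
    p=A(*q,.089); print('core',p,np.round(p-pan,3)[:2],np.linalg.norm((p-pan)[:2]))
b,f=B(568,326,.118),B(571,153,.118); print('handle',b,f,np.linalg.norm(f-b))
print('bowl',B(550,72,.056),'spool',B(567,425,.05))
print('hood edge',A(72,105,.19),A(325,108,.19)); print('plate corner',A(65,455,.05),A(388,412,.05))
```

```text
pan [0.6223 0.0083 0.098 ]
core [0.6974 0.0125 0.089 ] [0.075 0.004] 0.07521735172152771
core [0.6388 0.0198 0.089 ] [0.017 0.012] 0.020112185361118824
core [ 0.6536 -0.0553  0.089 ] [ 0.031 -0.064] 0.07088476564114464
core [0.6289 0.0756 0.089 ] [0.007 0.067] 0.0676228511673384
core [0.5588 0.0392 0.089 ] [-0.064  0.031] 0.07061911922418744
core [ 0.5681 -0.0345  0.089 ] [-0.054 -0.043] 0.06906142193728704
handle [ 0.404  -0.3036  0.118 ] [ 0.5126 -0.3113  0.118 ] 0.10887263200639535
bowl [ 0.5732 -0.3169  0.056 ] spool [ 0.3396 -0.3174  0.05  ]
hood edge [0.6776 0.0845 0.19  ] [ 0.6719 -0.068   0.19  ]
plate corner [0.4749 0.1026 0.05  ] [ 0.4983 -0.1131  0.05  ]
```

```bash
cat >> h.py <<'E'
def Rz(d):
    c,s=np.cos(np.radians(d)),np.sin(np.radians(d)); return np.array([[c,s,0],[s,-c,0],[0,0,-1.]])
E
python3 - <<'E'
from h import *
env.movep([.474,-.309,.25],Rz(-4.05)); c=snap('wrist','w1')
print(monitor.read_clock(),monitor.read_ee_pos(),monitor.read_ft_force())
for n,P in dict(back=[.404,-.3036,.118],front=[.5126,-.3113,.118]).items(): print(n,proj(c,P))
E
```

```text
1.8417 [ 0.4736211  -0.30982606  0.24984943] [-0.12441508  0.18562686  0.21107873]
back [320.50234664 244.16984096]
front [320.31448646 149.16310331]
```

View pics/w1.png

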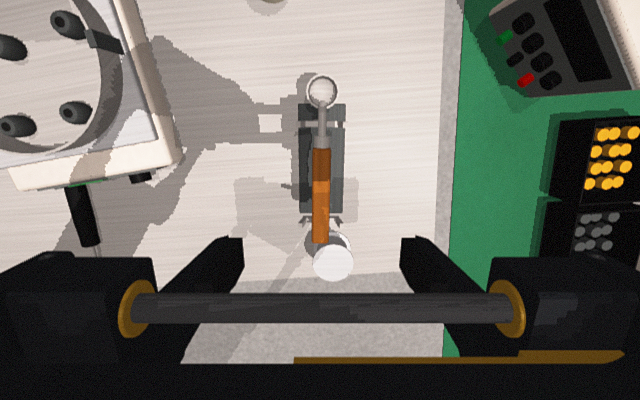

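The wrist view shows the handle running from (319,243) to (321,148), within about 1 px of the prediction. I'll refine the yaw with a colour fit, then grasp and lift.

Run:
```python
from h import *
import h
c=np.load('pics/w1.npz'); im=c['img'].astype(int)
m=((im[:,:,0]-im[:,:,2]>50)&(im[:,:,0]<220)).astype('uint8'); m[:, :290]=0; m[:,350:]=0; m[255:]=0;m[:130]=0
r=cv2.minAreaRect(cv2.findNonZero(m)); print(r)
vs,us=np.nonzero(m); k=np.polyfit(vs,us,1); b=at(c,np.polyval(k,vs.max()+.5),vs.max()+.5,.118); f=at(c,np.polyval(k,vs.min()-.5),vs.min()-.5,.118)
d=f-b; yaw=np.degrees(np.arctan2(d[1],d[0])); print(b,f,np.linalg.norm(d),yaw)
o=(b+f)/2+.015*d/np.linalg.norm(d); o[2]=.108; print('origin',o)
assert abs(np.linalg.norm(d)-.11)<.006 and abs(yaw+4.5)<3
np.save('o.npy',[*o,yaw])
R=Rz(yaw)
env.servo_line([o[0],o[1],.150],R,v=.15); env.servo_line([o[0],o[1],.089],v=.1,stop_force=5)
print(monitor.read_ee_pos(),monitor.read_ft_force())
hand.close_gripper(grip_force=50)
p=monitor.read_ee_pos(); np.save('grasp.npy',p); print(p,monitor.read_width()*88,monitor.read_grip_force(),monitor.read_ft_force())
env.servo_line([o[0],o[1],.200],v=.12); env.wait(.2)
snap('wrist','w2'); print(monitor.read_clock(),monitor.read_ft_force(),monitor.read_moment(),monitor.read_width()*88)
```

```text
((320.9999694824219, 195.49996948242188), (17.999996185302734, 94.99998474121094), 0.0)
[ 0.40490453 -0.30283855  0.118     ] [ 0.51424908 -0.31237632  0.118     ] 0.10975973272913503 -4.985104758805778
origin [ 0.47452007 -0.30891088  0.108     ]
[ 0.47495841 -0.30920175  0.08949655] [0.61392958 0.02571514 0.61378525]
[ 0.47450685 -0.30890836  0.08897001] 18.38774344160352 49.99948740005493 [-0.69787888  0.44863355  0.12051214]
5.8083 [-0.11748344 -0.09708028 -1.20067832] [ 0.00463841  0.0850854  -0.00436081] 18.64994254170258
```

View pics/w2.png

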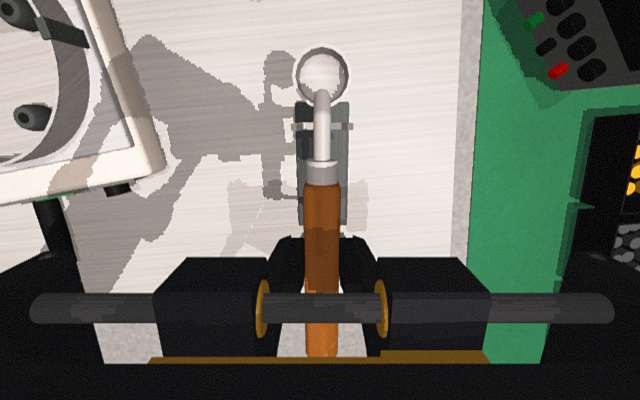

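The ladle is held level, with the bowl at about (321,73) in view and clear of the rest. Next I'll go over the pan and touch down in the free gap at about -100° to find the floor.

Run:
```python
from h import *
c=np.load('pics/w2.npz'); o=np.load('o.npy'); R=Rz(o[3])
for dx,dz in((.1,-.052),(.04,.01)): print(proj(c,np.array([o[0],o[1],.219])+R[:,0]*dx+[0,0,dz]))
PAN=np.array([.6223,.0083]); a=np.radians(-100); t=PAN+.064*np.array([np.cos(a),np.sin(a)])-[.1,0]
env.movep([t[0],t[1],.205],Rz(0))
env.servo_line([t[0],t[1],.125],v=.15)
s=env.servo_line([t[0],t[1],.110],v=.03,stop_force=3)
p=np.array(monitor.read_ee_pos()); print(s,p,monitor.read_ft_force())
env.servo_line([t[0],t[1],p[2]+.004],v=.05); snap('wrist','w3'); snap('top','t3'); print(monitor.read_clock(),monitor.read_ft_force())
```

```text
[322.01166205  71.8838569 ]
[322.12133836 184.53439706]
True [ 0.51131533 -0.05467599  0.10995705] [-0.11517477 -1.30421808  2.17349389]
8.375 [-0.90575648 -0.04758037  0.99329917]
```

View pics/w3.png

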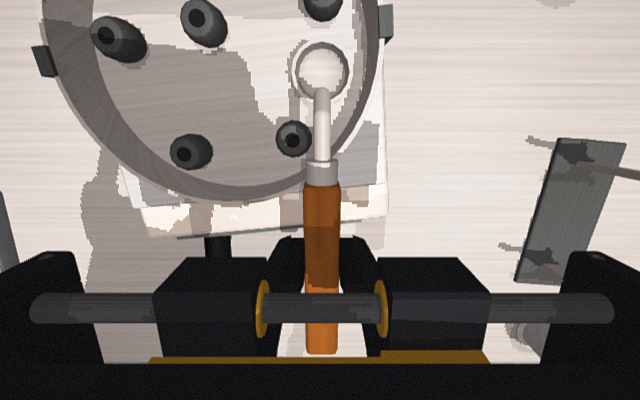

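The wrist view shows the bowl at (321,70) inside the pan wall. The nearest core is at (293,138), below the shank and clear of it. The floor force persists at z=0.114, so I'll raise in steps to find the free height.

Run:
```python
from h import *
p=np.array(monitor.read_ee_pos()); print(p, monitor.read_ft_force())
for z in(.116,.118,.120):
    env.servo_line([p[0],p[1],z],v=.05); env.wait(.1); print(z,np.round(monitor.read_ee_pos(),4),np.round(monitor.read_ft_force(),2),np.round(monitor.read_moment(),3))
c=snap('wrist','w4'); a=np.load('pics/w2.npz')['img']; b=c['img']
# image shift of the held ladle: bowl patch and handle patch
for n,(x0,x1,y0,y1) in dict(shank=(310,335,90,200),).items():
    print(cv2.minMaxLoc(cv2.matchTemplate(b[y0-15:y1+15,x0-15:x1+15],a[y0:y1,x0:x1],cv2.TM_CCOEFF_NORMED)))
print(monitor.read_clock())
```

```text
[ 0.51097489 -0.05470062  0.11386752] [-0.90575648 -0.04758037  0.99329917]
0.116 [ 0.5107 -0.0547  0.1158] [-1.58  0.65 -0.44] [0.005 0.035 0.006]
0.118 [ 0.5108 -0.0547  0.1178] [-0.11  0.69 -2.06] [ 0.063  0.073 -0.005]
0.12 [ 0.511  -0.0547  0.1201] [-0.15  0.19 -0.92] [ 0.059  0.031 -0.007]
(-0.04401663690805435, 0.7926163673400879, (30, 30), (15, 15))
9.475
```

Contact was lost near z=0.117, which matches the 63 mm floor, and the ladle hasn't shifted in the grip. I'll sweep at z=0.119.

Run:
```python
from h import *
PAN=np.array([.6223,.0083]); Z=.119
def go(b,v=.12,sf=12):
    t=PAN+b-[.1,0]; return env.servo_line([t[0],t[1],Z],v=v,stop_force=sf)
r=.065
for d in range(-100,186,15):
    a=np.radians(d); s=go(r*np.array([np.cos(a),np.sin(a)]))
    print(d,s,np.round(monitor.read_ft_force(),1))
    if s: break
else:
    c1=np.array([.0165,.0115]); s0=np.array([-.045,0.]); u=(c1-s0)/np.linalg.norm(c1-s0)
    go(s0); s=go(c1+u*.022); print(s); go(c1-u*.025)
    t=PAN+c1-u*.025-[.1,0]; env.servo_line([t[0],t[1],.2],v=.2)
    snap('wrist','w5'); snap('top','t5')
print(monitor.read_clock(),monitor.read_ee_pos())
```

```text
-100 False [ 0.4  0.9 -1.6]
-85 False [ 0.6  0.2 -0.8]
-70 False [-0.6  0.3 -1.4]
-55 False [-0.8 -0.2 -1.5]
-40 False [-0.2  0.3 -1.3]
-25 False [-0.4  0.  -1.5]
-10 False [-0.5  0.6 -0.7]
5 False [-1.2  0.4 -1.6]
20 False [-0.3  0.6 -1. ]
35 False [ 0.2 -0.3 -0.2]
50 False [ 0.5 -0.3 -1.7]
65 False [ 0.2  0.  -1.5]
80 False [ 0.  -0.3 -1.1]
95 False [-0.5  0.1 -0.5]
110 False [ 0.7  0.3 -1.1]
125 False [ 0.6  0.4 -0.4]
140 False [-0.   0.2 -2. ]
155 False [ 0.9  0.3 -1.1]
170 False [ 0.   0.3 -1.7]
185 False [ 0.6 -0.2 -1.1]
False
17.65 [0.51299446 0.01526966 0.19789057]
```

Run:
```python
import cv2,numpy as np
a=cv2.imread('pics/t5.png')[105:225,270:370]; w=cv2.imread('pics/w5.png')
A=cv2.resize(a,None,fx=3,fy=3,interpolation=cv2.INTER_CUBIC); w=w[0:360,100:540]
cv2.imwrite('pics/crop5.png',np.clip(np.hstack([A,w])*1.3,0,255).astype('uint8'))
```

```text
(no output)
```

View pics/crop5.png

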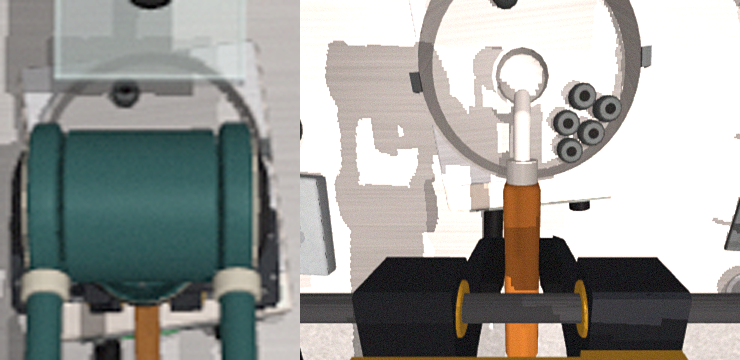

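Five cores are clustered at crop (567–607, 96–150), and one stands alone at top crop (125,93). All six are in the pan. I'll check the displacements.

Run:
```python
from h import *
w=np.load('pics/w5.npz'); t=np.load('pics/t5.npz')
N=[at(w,x-200,y,.089)[:2] for x,y in[(582,96),(607,108),(567,123),(591,132),(569,150)]]+[at(t,270+125/3,105+93/3,.089)[:2]]
I=np.array([[.6974,.0125],[.6388,.0198],[.6536,-.0553],[.6289,.0756],[.5588,.0392],[.5681,-.0345]])
print(np.round(N,3)); print(np.round([[np.linalg.norm(n-i) for n in N] for i in I],3))
```

```text
[[ 0.605 -0.041]
 [ 0.594 -0.065]
 [ 0.58  -0.028]
 [ 0.572 -0.051]
 [ 0.555 -0.031]
 [ 0.688  0.029]]
[[0.107 0.129 0.124 0.141 0.149 0.019]
 [0.069 0.096 0.075 0.097 0.098 0.051]
 [0.051 0.06  0.078 0.082 0.102 0.092]
 [0.119 0.145 0.114 0.139 0.13  0.075]
 [0.092 0.11  0.07  0.091 0.07  0.13 ]
 [0.037 0.04  0.014 0.017 0.014 0.136]]
```

The lone core is core1, since its position matches the push I gave it, and it has moved 51 mm. Core5's identity inside the cluster is ambiguous. To be safe whatever the identities, I'll drive the bowl onto core5's original spot, so every core ends at least 31 mm from it. Then I'll check the other original spots.

```bash
cat >> h.py <<'E'
PAN=np.array([.6223,.0083]); Z=.119
I=np.array([[.6974,.0125],[.6388,.0198],[.6536,-.0553],[.6289,.0756],[.5588,.0392],[.5681,-.0345]])
def go(b,z=Z,v=.12,sf=12):
    t=PAN+b-[.1,0]; return env.servo_line([t[0],t[1],z],v=v,stop_force=sf)
def pol(d,r=.066): a=np.radians(d); return r*np.array([np.cos(a),np.sin(a)])
def cores(w):
    """top centres of the cores seen by the wrist camera"""
    g=cv2.medianBlur(cv2.cvtColor(np.array(w['img']),cv2.COLOR_RGB2GRAY),3)
    e=np.array(w['xyz']); rad=float(w['fx'])*.012/(e[2]-.08)
    C=cv2.HoughCircles(g,cv2.HOUGH_GRADIENT,1,rad*1.5,param1=120,param2=9,minRadius=int(rad*.75),maxRadius=int(rad*1.3))
    out=[]
    for u,v,r in (C[0] if C is not None else []):
        P=at(w,u,v,.089)[:2]; y,x=int(v),int(u)
        if np.linalg.norm(P-PAN)<.09 and g[max(0,y-3):y+4,x-3:x+4].mean()<60: out.append(P)
    return np.array(out)
E
python3 - <<'E'
from h import *
print(np.round(cores(np.load('pics/w5.npz')),3).tolist())
go(pol(178),z=.2,v=.2); go(pol(178),z=.125,v=.15); go(pol(178))
for d in range(190,219,14): print(go(pol(d,.067)))
go(I[5]-PAN); s=I[5]-PAN+[.0,.02]; go(pol(200,.05))
go(pol(200,.05),z=.2,v=.2); go(np.array([-.01,.02]),z=.2,v=.2)
N=cores(snap('wrist','w6')); print(np.round(N,3).tolist())
print(np.round([[np.linalg.norm(n-i) for n in N] for i in I],3)); print(monitor.read_clock())
a=cv2.imread('pics/w6.png')[0:300,180:480]; cv2.imwrite('pics/c6.png',cv2.resize(np.clip(a*1.2,0,255).astype('uint8'),None,fx=2,fy=2))
E
```

```text
[[0.573, -0.052], [0.581, -0.026], [0.556, -0.031]]
False
False
False
[]
[]
21.4667
```

View pics/c6.png

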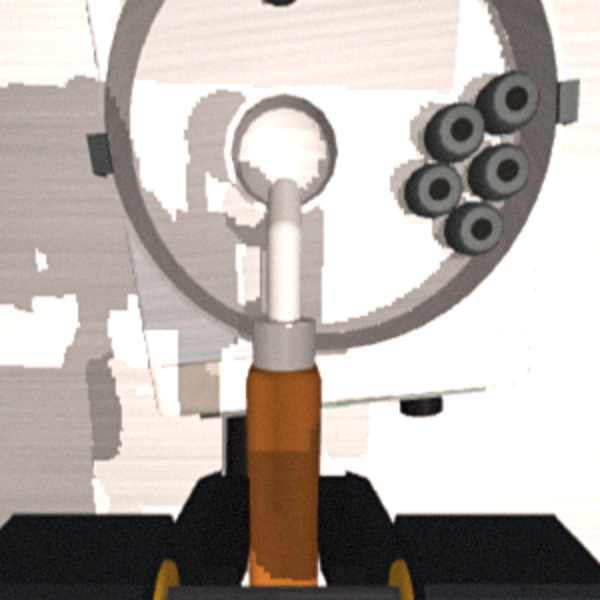

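All five cores show in the crop, with tops at (515,99), (462,130), (506,171), (434,188) and (482,229). I'll compute the distances from those.

Run:
```python
from h import *
w=np.load('pics/w6.npz')
N=np.array([at(w,180+x/2,y/2,.089)[:2] for x,y in[(515,99),(462,130),(506,171),(434,188),(482,229)]])
print(np.round(N-PAN,3).tolist()); print(np.round([[np.linalg.norm(n-i) for n in N] for i in I],3))
```

```text
[[0.017, -0.081], [0.004, -0.059], [-0.013, -0.081], [-0.02, -0.049], [-0.038, -0.072]]
[[0.104 0.095 0.122 0.109 0.137]
 [0.093 0.072 0.097 0.07  0.1  ]
 [0.023 0.027 0.047 0.053 0.07 ]
 [0.149 0.127 0.149 0.119 0.147]
 [0.138 0.113 0.123 0.091 0.106]
 [0.081 0.061 0.056 0.035 0.034]]
```

With core5's spot now cleared (nearest core 34 mm away), two cores lie 23 and 27 mm from core2's original spot. I'll push the lone core further from core0's old place and nudge the cluster back slightly, so that every original spot is clear.

Run:
```python
from h import *
q=lambda x,y,**k: print(go(np.array([x,y]),**k),end=' ')
q(.022,-.015,z=.2,v=.2); q(.022,-.015,z=.125,v=.15); q(.022,-.015)
q(.062,-.02); q(.064,-.012); q(.056,.028)
q(.06,-.01); go(pol(-30)); go(pol(-45)); print(go(pol(-61)))
q(.025,-.025); q(.025,-.025,z=.2,v=.2); q(-.02,.02,z=.2,v=.2)
snap('wrist','w7'); print(monitor.read_clock())
a=cv2.imread('pics/w7.png')[0:300,180:480]; cv2.imwrite('pics/c7.png',cv2.resize(np.clip(a*1.2,0,255).astype('uint8'),None,fx=2,fy=2))
```

```text
False False False False False False False False
False False False 26.875
```

View pics/c7.png

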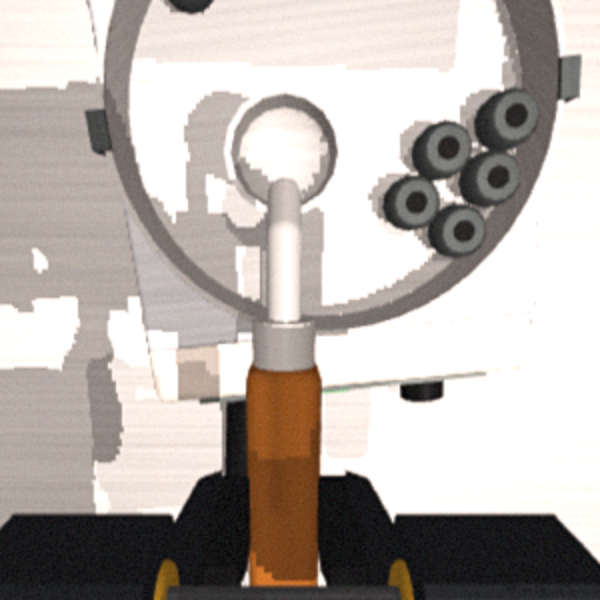

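The picture shows all five cores still upright, with tops at (515,114), (449,149), (498,178), (412,202) and (465,230). The lone core is at the top, near (190,0). I'll check the distances and return the ladle to its rest.

Run:
```python
from h import *
w=np.load('pics/w7.npz')
N=np.array([at(w,180+x/2,y/2,.089)[:2] for x,y in[(515,114),(449,149),(498,178),(412,202),(465,230),(190,-8)]])
D=np.array([[np.linalg.norm(n-i) for n in N] for i in I]); print(np.round(N-PAN,3).tolist()); print(np.round(D,3))
m=D.copy(); m[1,:5]=1   # core1 is the lone one
print('min',m.min(1))
if m.min()<.0265: raise SystemExit
g=np.load('grasp.npy'); o=np.load('o.npy'); R=Rz(o[3])
env.movep([o[0],o[1],.2],R); env.servo_line([o[0],o[1],.12],v=.12); env.wait(.2)
print('early stop',env.servo_line([o[0],o[1],.0895],v=.04,stop_force=6),monitor.read_ee_pos(),monitor.read_ft_force())
hand.ungrasp(); env.servo_line([o[0],o[1],.25],v=.15)
snap('wrist','w8'); env.movep([.30,-.50,.30],R); snap('top','t8'); print(monitor.read_clock())
c=np.load('pics/w8.npz'); im=c['img'].astype(int)
m=((im[:,:,0]-im[:,:,2]>50)&(im[:,:,0]<220)).astype('uint8'); m[:, :290]=0; m[:,350:]=0; m[255:]=0;m[:130]=0
vs,us=np.nonzero(m); k=np.polyfit(vs,us,1); b=at(c,np.polyval(k,vs.max()+.5),vs.max()+.5,.118); f=at(c,np.polyval(k,vs.min()-.5),vs.min()-.5,.118)
d=f-b; print('back',b,'front',f,np.linalg.norm(d),np.degrees(np.arctan2(d[1],d[0])))
A=cv2.resize(cv2.imread('pics/t8.png')[105:225,270:370],None,fx=4,fy=4,interpolation=cv2.INTER_CUBIC); B=cv2.imread('pics/w8.png')[0:280,220:420]; B=cv2.resize(B,(343,480))
cv2.imwrite('pics/c8.png',np.clip(np.hstack([A,B])*1.3,0,255).astype('uint8'))
```

```text
[[0.001, -0.083], [-0.013, -0.055], [-0.025, -0.078], [-0.035, -0.039], [-0.048, -0.065], [0.048, 0.059]]
[[0.114 0.106 0.13  0.119 0.141 0.062]
 [0.095 0.072 0.099 0.073 0.1   0.057]
 [0.035 0.045 0.058 0.071 0.079 0.124]
 [0.15  0.123 0.149 0.115 0.143 0.042]
 [0.131 0.099 0.115 0.076 0.097 0.115]
 [0.068 0.043 0.046 0.019 0.023 0.144]]
min [0.06150918 0.05710288 0.03535316 0.04192078 0.07566901 0.01904312]
```

The smooth cores coasted, and two now lie 19 and 23 mm from core5's old spot. I'll do one slow push from that side, then measure it by template match, validated first on the measured pictures.

```bash
cat >> h.py <<'E'
w7=np.load('pics/w7.npz')['img']
K=[(515,114),(449,149),(498,178),(412,202),(465,230)]
def find(img,n=5):
    S=None
    for x,y in K:
        u,v=180+x//2,y//2; m=cv2.matchTemplate(img,w7[v-9:v+10,u-9:u+10],cv2.TM_CCOEFF_NORMED); S=m if S is None else np.maximum(S,m)
    S=S[:170,:480].copy(); S[:,:300]=0; out=[]
    for _ in range(n):
        _,s,_,(x,y)=cv2.minMaxLoc(S); out.append((x+9,y+9,round(s,2))); cv2.circle(S,(x,y),13,0,-1)
    return out
E
python3 - <<'E'
from h import *
print('w6 test',find(np.load('pics/w6.npz')['img']),'known',[(180+x/2,y/2) for x,y in[(515,99),(462,130),(506,171),(434,188),(482,229)]])
go(pol(175),z=.2,v=.2); go(pol(175),z=.125,v=.15); go(pol(175)); go(pol(190),v=.08)
b=I[5]-PAN+np.array([-.002,.001]); go(pol(204,.068),v=.04); print(go(b,v=.025))
env.wait(.2); go(pol(195,.06),v=.08); go(pol(195,.06),z=.2,v=.2); go(np.array([-.02,.02]),z=.2,v=.2)
w=snap('wrist','w9'); F=find(w['img']); print(F,monitor.read_clock())
N=np.array([at(w,u,v,.089)[:2] for u,v,_ in F]); print(np.round(N-PAN,3).tolist()); print(np.round([[np.linalg.norm(n-i) for n in N] for i in I],3))
E
```

```text
w6 test [(410, 64, 0.98), (421, 114, 0.97), (437, 49, 0.97), (400, 94, 0.96), (434, 86, 0.95)] known [(437.5, 49.5), (411.0, 65.0), (433.0, 85.5), (397.0, 94.0), (421.0, 114.5)]
False
[(409, 60, 0.97), (433, 80, 0.97), (438, 47, 0.96), (417, 107, 0.96), (393, 89, 0.95)] 31.55
[[-0.002, -0.057], [-0.018, -0.08], [0.009, -0.082], [-0.041, -0.068], [-0.026, -0.045]]
[[0.098 0.126 0.109 0.137 0.112]
 [0.071 0.098 0.093 0.098 0.07 ]
 [0.034 0.052 0.029 0.073 0.06 ]
 [0.125 0.15  0.149 0.144 0.117]
 [0.108 0.12  0.134 0.101 0.085]
 [0.054 0.052 0.074 0.028 0.028]]
```

Every original spot is now clear by at least 28 mm. I'll cross-check core5's and core2's original positions with the wrist camera from w3, before any stirring, so both ends use the same camera.

Run:
```python
from h import *
c=np.load('pics/w3.npz'); w=np.load('pics/w9.npz'); g=cv2.cvtColor(c['img'],cv2.COLOR_RGB2GRAY)
N=np.array([at(w,u,v,.089)[:2] for u,v,_ in find(w['img'])])
for k,(u,v) in {5:(293,138),2:(323,3),4:(189,152),1:(200,18),3:(103,37)}.items():
    y0,x0=max(0,v-9),u-9; p=g[y0:v+10,x0:u+10].astype(float); ys,xs=np.nonzero(p<p.min()+12)
    u2,v2=x0+xs.mean(),y0+ys.mean(); P=at(c,u2,v2,.089)[:2]
    print(k,np.round([u2,v2],1),np.round(P,4),I[k],np.round(np.linalg.norm(N-P,axis=1),3))
```

```text
5 [292.7 140.4] [ 0.5687 -0.0354] [ 0.5681 -0.0345] [0.053 0.051 0.073 0.027 0.028]
2 [317.6  10.4] [ 0.6447 -0.0524] [ 0.6536 -0.0553] [0.024 0.045 0.025 0.064 0.051]
4 [184.4 153.8] [0.5598 0.0386] [0.5588 0.0392] [0.106 0.119 0.133 0.101 0.084]
1 [196.7  17.7] [0.6409 0.0199] [0.6388 0.0198] [0.072 0.099 0.094 0.1   0.072]
3 [104.7  38.9] [0.6296 0.0775] [0.6289 0.0756] [0.127 0.152 0.151 0.146 0.119]
```

Core5's margin is thin if it is the inner rear core, now at about (-0.026,-0.045) relative to the pan. That is the only likely lagging case. I'll nudge that core about 8 mm, slowly, without touching the one behind it on the wall, and re-measure.

Run:
```python
from h import *
q=lambda x,y,**k: go(np.array([x,y]),**k)
q(-.062,.006,z=.2,v=.2); q(-.062,.006,z=.125,v=.15); q(-.062,.006); q(-.056,-.026,v=.06); print(q(-.045,-.032,v=.02)); env.wait(.2)
q(-.055,-.01,v=.08); q(-.055,-.01,z=.2,v=.2); q(-.02,.02,z=.2,v=.2)
w=snap('wrist','w10'); F=find(w['img']); print(F,monitor.read_clock())
N=np.array([at(w,u,v,.089)[:2] for u,v,_ in F]); print(np.round(N-PAN,3).tolist()); print(np.round([[np.linalg.norm(n-i) for n in N] for i in I],3))
```

```text
False
[(398, 82, 0.97), (433, 80, 0.96), (409, 51, 0.95), (420, 107, 0.95), (438, 46, 0.95)] 35.9333
[[-0.02, -0.049], [-0.018, -0.08], [0.006, -0.056], [-0.041, -0.071], [0.01, -0.081]]
[[0.109 0.126 0.092 0.138 0.108]
 [0.07  0.098 0.069 0.101 0.093]
 [0.053 0.052 0.027 0.073 0.028]
 [0.119 0.15  0.124 0.146 0.149]
 [0.091 0.12  0.111 0.104 0.134]
 [0.035 0.052 0.061 0.031 0.075]]
```

Every spot is now clear by at least 27 mm. The tightest is core2's, and only the front cores are near it, which are very unlikely to be core2. Now I'll return the ladle.

Run:
```python
from h import *
o=np.load('o.npy'); R=Rz(o[3])
env.movep([o[0],o[1],.2],R); env.servo_line([o[0],o[1],.12],v=.12); env.wait(.2)
print('early stop',env.servo_line([o[0],o[1],.0895],v=.04,stop_force=6),monitor.read_ee_pos(),monitor.read_ft_force())
hand.ungrasp(); env.servo_line([o[0],o[1],.25],v=.15)
snap('wrist','w8'); env.movep([.30,-.50,.30],R); snap('top','t8'); print(monitor.read_clock())
c=np.load('pics/w8.npz'); im=c['img'].astype(int)
m=((im[:,:,0]-im[:,:,2]>50)&(im[:,:,0]<220)).astype('uint8'); m[:, :290]=0; m[:,350:]=0; m[255:]=0;m[:130]=0
vs,us=np.nonzero(m); k=np.polyfit(vs,us,1); b=at(c,np.polyval(k,vs.max()+.5),vs.max()+.5,.118); f=at(c,np.polyval(k,vs.min()-.5),vs.min()-.5,.118)
d=f-b; print('back',b,'front',f,np.linalg.norm(d),np.degrees(np.arctan2(d[1],d[0])))
A=cv2.resize(cv2.imread('pics/t8.png')[105:225,270:370],None,fx=4,fy=4,interpolation=cv2.INTER_CUBIC); B=cv2.imread('pics/w8.png')[0:280,220:420]; B=cv2.resize(B,(343,480))
cv2.imwrite('pics/c8.png',np.clip(np.hstack([A,B])*1.3,0,255).astype('uint8'))
```

```text
early stop True [ 0.47373821 -0.30838206  0.08886388] [-0.96290105  1.13226482  4.89110299]
42.4417
back [ 0.40461315 -0.30248403  0.118     ] front [ 0.5127283 -0.3114233  0.118    ] 0.108484088150896 -4.72663010906906
```

View pics/c8.png

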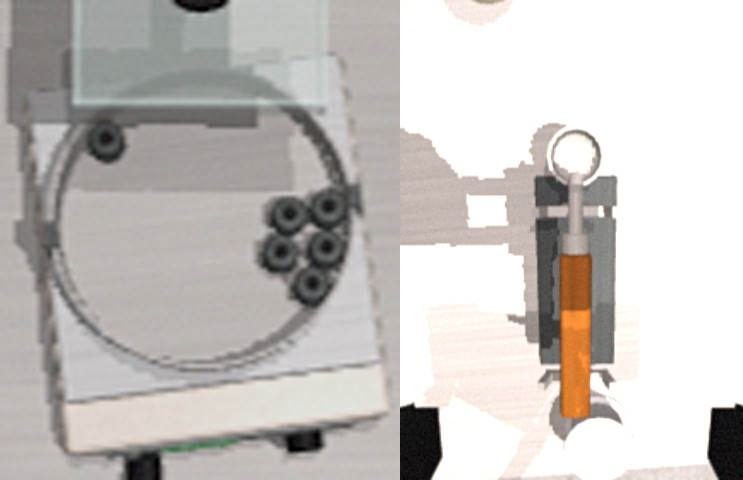

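The ladle is back in its rest within about 2 mm and 0.3° of how it lay. The top crop shows all six cores in the pan: the group at about (278–326, 207–285) and the single one at (106,140). I'm handing in.

```bash
python3 -c "
from h import *
print(close_job())"
```

```text
the job is handed in; nothing more can be done
None
```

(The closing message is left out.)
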